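Unhook the marker block from its lipped desk dock

ROBOT

A 6-joint arm with a two-finger parallel gripper is mounted at the origin on the work surface. World frame = base frame: x ahead of the robot, y to its left, z up, the work surface at z = 0. Lengths are in m, angles in rad, forces in N, time in s.
With the tool pointing down it reaches from about 0.325 to 0.775 m from the base axis. Payload 5.5 kg.
Tool frame: the origin (TCP) lies midway between the tips of the shut fingers; the grasp point (between the pads) lies 19 mm behind it; z points along the fingers, y is the line along which they close (so a half turn about z gives the same grasp; the last joint's range is limited). The gripper opens to 88 mm and grips with 3 to 60 N. Pads are 20 mm wide; open, the fingers measure 115 mm over their backs; the gripper's body (75 mm by 178 mm) begins 61 mm behind the grasp point.
Start: joints at [-1.345, 0.091, 1.231, -0, 1.82, -0.057], TCP at [0.167, -0.576, 0.223] pointing down, gripper open.
Joint ranges: [-2.87, 2.87], [-0.86, 2.18], [0.17, 2.46], [-1.51, 4.65], [0.06, 2.69], [-2.65, 2.65]. Speed limits (rad/s): [2.57, 2.57, 3.01, 3.14, 3.14, 3.14].

INTERFACE

Orientations are given as a unit quaternion [w, x, y, z].
In Python, from bench import ctrl gives the robot as it stands.
- The arm moves only by the shell command python3 -m crank 'ROWS' [OPENING] [FORCE]. ROWS is JSON, a list of rows, each a list of 6 numbers: the shift along the world's x, y, z in cm, then the turn, a rotation vector about the world's x, y, z in rad. In form: [[dx, dy, dz, wx, wy, wz], ...]. A call has 1 to 12 rows; each row shifts and turns the commanded pose from where the row before left it; what a row does not reach is not made up. A row lasts 1/12 s, in which the tool goes at most 41.7 mm and 7.16 degrees, less where a joint would pass 70% of its speed; a pose out of reach is approached as far as the arm can. A call is refused whole if a number of a shift passes 4.17 or a number of a turn 0.125, either way. A call with a gripper value outside its range is refused whole. OPENING is the finger opening in cm, from 0 to 8.78, set as the call begins (- or left out, the last holds). The fingers move at their own pace and stop on an object; FORCE is the grip in N (left out, the last holds). Time passes only in rows, so rows that do not move let the fingers close. It gives the time, the measured TCP pose, the force, the opening and the grip force at its end, in the units of the state.
- ctrl.observe(): the state, without advancing time (a new reading comes with each control period).
- ctrl.read_camera(name): name is "scene" or "top" or "wrist"; returns the picture (480x640x3 uint8, blue, green, red); there is no depth.
- ctrl.get_calibration(name): a dict with "fx", "fy", "cx", "cy" (pixels), "D" ([k1, k2, p1, p2, k3] as OpenCV has them; the pictures are not rectified), "R" (3x3) and "t" (3): a world point X has camera coordinates R X + t. Camera axes: x right, y down, z forward; pixel columns grow to the right and rows downward; lengths in m; the calibration is good to about 2 mm. A picture is of the moment at which its call begins: read the wrist's pose just before it. get_calibration takes no time and is no camera call; for the wrist camera it gives the pose at the moment of the call.
- ctrl.finish_job(): hands the job in; it is judged then, once.
Trained networks look in the newest picture that a camera, given by its name, has taken for a name from the list of things; names that differ only in an ending like _2 or _b are one class to them, and where a whole thing is asked for, a point or a joint stands for the part that bears it (a point fixed in the world has none). Each returns a list of dicts, best first, with "p" (0 to 1); they miss things now and then, are a little off and sometimes report something else, mostly with a low value. They report only what shows in the picture. A call takes as long as a camera call.
- ctrl.outline_of(camera, query): "region" (480x640 bool, what is visible of it) and "location" ([column, row] in pixels, amid what is visible of it).
The state is a dict: "t": time; "q": joint angles; "dq": joint speeds; "joint_torque": joint torques, N m; "eef_pos": TCP position; "ee_rot": TCP orientation; "contact_force": force on the tool from outside, world axes, zero at the start; "wrist_torque": the same for the moment, N m; "finger_gap": finger opening in m; "grip_force": force on a finger pad.
Only numpy, scipy, OpenCV 4.12 (cv2) and the standard library are available. Lean on these libraries where they do the work, as an engineer would, in place of code of your own. Each camera call takes 0.05 s, during which the arm holds its last target. There are 200 camera calls.

TASK

Take the marker block by its handle, push it back against the rubber buffer until you feel it, tip its far end up over the retaining lip while its toe stays hooked, and draw it out of the dock. Never force it against the dock: press only lightly, always under 10 N. Then stand it upright in the middle of the cork mat without dropping it, let go, and leave the mug, jar and cup where they are.

Things in the scene. Friction and masses are not known exactly. Their poses are not given: they have to be found in the camera images.
- dock: Fixed desk dock: grey plate 290 (x -163 to +126) x 150 x 6 mm with an aluminium frame. Origin: underside of the plate, below the block's centre at the start; +x from keeper end (near) to lip end (far). The frame (lip, keeper, buffer as one) is hand-set along x: its true x is an UNREPORTED -12 to +12 mm off nominal; it will not slide in this job. Side rails, 14 mm high, leave 3 mm play beside the block.
- lip (a point): Nominal inner edge of the lip's nose (frame setting not included), dock frame x +76, z 22 mm (nose top); dock's axes. The nose, 6 mm thick (underside z 16), overhangs the block's tongue and ends in an upright wall, inner face x +104, outer end x +111, top z 22 mm.
- keeper (a point): Nominal edge of the keeper roof (frame setting not included), dock frame x -85.5, z 20 mm (underside); dock's axes. Roof reaches back to x -148, top z 26. Under it is a rubber buffer, face nominally x -119.5, yielding 6 N per mm. At any setting, when the toe first touches the buffer the tongue is 1.5 mm clear of the nose's edge, and more as the buffer is pressed.
- block: Loose dark marker block, 0.24 to 0.46 kg: body 120 (x) x 92 (y) x 40 mm, 16 marker caps (part of it), a handle, a flat toe at -x, a flat tongue at +x. Origin: centre of underside; x along the dock's. Starts flat on the dock plate, toe under the keeper and 3 to 28 mm short of the buffer, tongue 2 to 26 mm under the nose with 3 mm play above it. Cannot be lifted straight out.
- handle (a point): Grip point on the handle, on the block's centre line 78 mm above its underside. The handle is an upright plate 12 mm thick along the block's x, 64 mm wide along y, reaching from 40 to 92 mm above the underside; the caps beside it reach 55 mm. Grip across its thickness (fingers closing along the block's x). Block's axes.
- toe (a point): End of the toe, 104 mm from the block's centre (-x), half-way up its 7 mm thickness; the toe sticks out 44 mm from the body, flush with the underside, 60 mm wide. Block's axes.
- tongue (a point): End of the tongue, 90 mm from the block's centre (+x), half-way up its 7 mm thickness; it sticks out 30 mm from the body, flush with the underside, 80 mm wide. Block's axes.
- mat: Fixed cork mat 220 (x) x 160 (y) x 4 mm. Origin: centre of its underside.
- mug_c (a point): Blue mug, 78 mm wide, 90 mm high, bystander; point on its axis 43 mm up.
- ink_c (a point): Amber ink jar with black cap, 48 mm wide, 85 mm high, bystander; point on its axis 43 mm up.
- cup_c (a point): Clear plastic cup, 70 mm wide, 80 mm high, bystander; point on its axis 43 mm up.

How it is judged:
On the way:
1. the end of the tongue is tipped up over the lip (25 mm or more above the dock's underside) while the toe's end is still hooked under the keeper (below 18 mm, dock x under -100 mm) (z of tongue in the frame of dock above 0.025 m and z of toe in the frame of dock below 0.018 m and x of toe in the frame of dock below -0.1 m), for 0.1 s.
At the end, for the whole second after the job is handed in: The marker block stands upright (within 0.04 rad) and still, flat on the cork mat, its centre within 30 mm of the mat's centre, let go of; mug, jar and cup within 20 mm of where they were (horizontal distance between block and mat below 0.03 m and height (world z) of block between 0.001 and 0.009 m and angle between block's own z axis and vertical below 0.04 rad and linear speed of block below 0.02 m/s and angular speed of block below 0.1 rad/s and contact force between block and mat above 1 N and distance of each of mug_c, ink_c, cup_c from where it was at the start of the episode below 0.02 m); the robot touches nothing.
It fails at once if the block is pressed against the dock with more than 10 N (contact force between block and dock above 10 N).
It fails at once if the block is let go of in the air (touching nothing with its underside above 30 mm) (contact force between block and anything else below 0.05 N and height (world z) of block above 0.03 m).
It fails at once if the mug is moved by more than 20 mm (distance of mug_c from where it was at the start of the episode above 0.02 m).
It fails at once if the ink jar is moved by more than 20 mm (distance of ink_c from where it was at the start of the episode above 0.02 m).
It fails at once if the clear cup is moved by more than 20 mm (distance of cup_c from where it was at the start of the episode above 0.02 m).
It also fails if it takes over 58 s, if anything falls off the work surface, if the arm or the gripper's body presses on something with over 40 N, if the wrist force passes 120 N, or if a joint passes its speed limit or range.

## Working session

There is one attempt and no reset: what is moved stays moved. The work goes in short steps, Python scripts to look and compute and a shell command to move; the robot and the scene stay as the last step left them, time stands still between calls to the robot, and variables do not carry over. Pictures are saved under pics/ and viewed, at most 10 in all, crops included, and the job is handed in when it is done.

```bash
ls; mkdir -p pics; python3 - <<'E'
from bench import ctrl
import cv2
s=ctrl.observe();print({k:s[k] for k in('t','eef_pos','ee_rot','finger_gap','contact_force')})
for n in('scene','top'):
    im=ctrl.read_camera(n);cv2.imwrite(f'pics/{n}0.png',im)
    c=ctrl.get_calibration(n);print(n,c)
    for q in('dock','block','handle','mat','mug_c','ink_c','cup_c'):
        for r in ctrl.outline_of(n,q)[:2]:
            m=r['region'];import numpy as np
            ys,xs=np.where(m);print(n,q,round(r['p'],2),r['location'],m.sum(),xs.min(),xs.max(),ys.min(),ys.max())
E
```

```text
pics
{'t': 0.0, 'eef_pos': array([ 0.16735871, -0.57588174,  0.22152696]), 'ee_rot': array([-9.53478170e-04,  9.90017649e-01,  1.40940194e-01, -8.01756795e-05]), 'finger_gap': 0.08770329428162914, 'contact_force': array([ 0.06996423, -0.24514852,  0.32662841])}
scene {'fx': 539.1239828711635, 'fy': 539.1239828711635, 'cx': 316.7612036533023, 'cy': 233.6815411951303, 'D': array([0.00303757, 0.        , 0.        , 0.        , 0.        ]), 'R': array([[-0.66800243,  0.74410587,  0.00889987],
       [ 0.60420461,  0.54931349, -0.5772274 ],
       [-0.43440712, -0.38021197, -0.81653495]]), 't': array([ 0.42022269, -0.30700891,  1.51223942])}
scene dock 0.79 [300.5, 208.7] 3505 234 346 145 245
scene dock 0.35 [192.6, 149.9] 828 175 203 133 170
scene block 0.88 [287.5, 191.4] 2069 259 319 164 218
scene block 0.57 [412.4, 296.6] 6238 354 469 248 351
scene handle 0.8 [288.6, 189.0] 2015 259 319 163 217
scene mat 0.65 [412.3, 294.3] 6413 353 470 247 351
scene mug_c 0.57 [274.5, 293.3] 1742 250 289 266 322
scene ink_c 0.94 [513.7, 355.1] 880 496 530 339 376
scene cup_c 0.83 [192.4, 149.5] 874
[... 157 characters left out ...]
   ,  0.        ,  0.        ,  0.        ]), 'R': array([[ 0.00669096, -0.99973064,  0.02222352],
       [-0.99321014, -0.00922522, -0.11596771],
       [ 0.11614149, -0.02129669, -0.99300433]]), 't': array([-0.01194229,  0.61760243,  1.36186667])}
top dock 0.93 [363.6, 293.6] 2972 343 403 226 324
top block 0.77 [374.9, 269.0] 1477 356 390 246 299
top block 0.69 [362.4, 291.6] 3114 343 403 226 324
top handle 0.97 [374.6, 272.2] 1564 355 390 246 300
top mat 0.95 [244.1, 264.9] 3638 213 270 224 297
top mat 0.72 [160.5, 258.4] 297 150 172 251 267
top mug_c 0.77 [313.4, 185.3] 715 300 325 170 208
top ink_c 0.58 [161.3, 259.3] 310 149 172 251 267
top cup_c 0.94 [460.5, 237.7] 499 447 474 228 250
```

```bash
python3 - <<'E'
import cv2
a=cv2.imread('pics/scene0.png')[110:400,150:560];b=cv2.imread('pics/top0.png')[150:350,130:490]
cv2.imwrite('pics/a.png',cv2.resize(a,None,fx=1.9,fy=1.9,interpolation=3));cv2.imwrite('pics/b.png',cv2.resize(b,None,fx=2.2,fy=2.2,interpolation=3))
E
```

```text
(no output)
```

View pics/a.png

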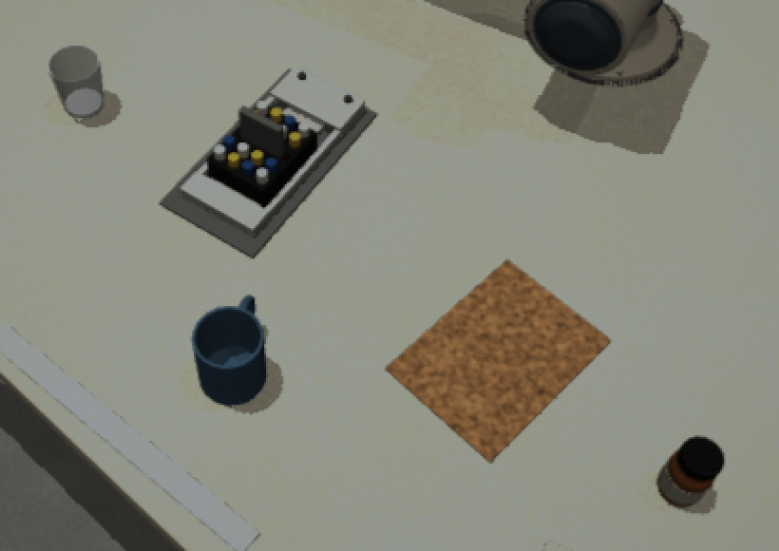

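View pics/b.png

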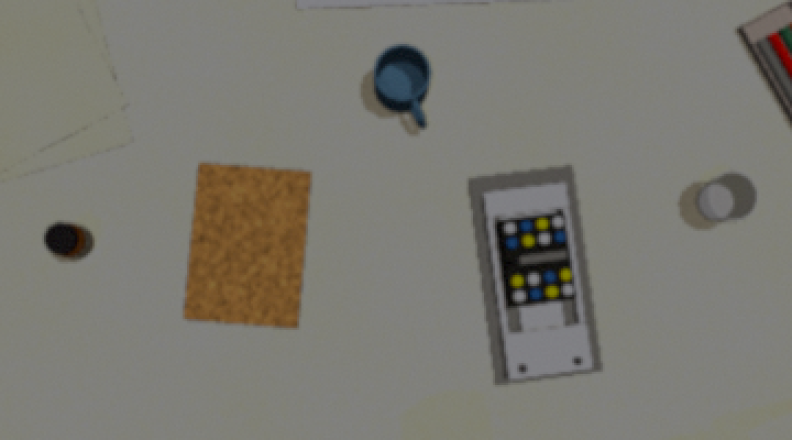

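The top view shows the dock with the keeper (two screws) nearest the robot, the lip far from it, and the handle at about crop (543,257). The mat is clear to the left, the mug lies beyond and between them, the cup is to the right and the jar is left of the mat.

```bash
cat > h.py <<'E'
import numpy as np,cv2
from bench import ctrl
def ray(c,px,z):
    K=np.array([[c['fx'],0,c['cx']],[0,c['fy'],c['cy']],[0,0,1]])
    u=cv2.undistortPoints(np.array(px,float).reshape(-1,1,2),K,np.array(c['D'])).reshape(-1,2)
    d=np.c_[u,np.ones(len(u))]@c['R']; o=-c['R'].T@c['t']
    return o+d*((z-o[2])/d[:,2])[:,None]
E
python3 - <<'E'
from h import *
np.set_printoptions(precision=4,suppress=True)
T=ctrl.get_calibration('top');S=ctrl.get_calibration('scene')
t=lambda p:np.array(p)/2.2+[130,150]
s=lambda p:np.array(p)/1.9+[150,110]
def rep(n,P):
    P=np.array(P)[:,:2];d=np.roll(P,-1,0)-P
    print(n,P.tolist(),'c',P.mean(0),'len',np.linalg.norm(d,axis=1),'ang',np.arctan2(d[:,1],d[:,0]))
rep('dockT',ray(T,t([(470,181),(572,167),(601,371),(497,384)]),.006))
rep('dockS',ray(S,s([(252,257),(160,203),(290,68),(377,115)]),.006))
rep('matT',ray(T,t([(200,164),(311,172),(298,327),(184,319)]),.004))
rep('matS',ray(S,s([(491,461),(387,369),(508,260),(610,342)]),.004))
print('handle top',ray(T,t([(519,261),(567,255)]),.098),ray(S,s([(241,110),(284,135)]),.098))
print('body top corners',ray(T,t([(495,222),(565,212),(576,300),(506,308)]),.046))
print('mug',ray(T,t([(402,77)]),.09),'cup',ray(T,t([(738,195)]),.08),'ink',ray(T,t([(61,239)]),.085))
E
```

```text
dockT [[0.637212985564534, -0.10141977862947688], [0.6585295364053161, -0.24576946775992028], [0.37389778343543495, -0.28338618797795656], [0.3560460117876631, -0.13871851757545414]] c [ 0.5064 -0.1923] len [0.1459 0.2871 0.1458 0.2836] ang [-1.4242 -3.0102  1.6936  0.1319]
dockS [[0.6441949368715568, -0.09396582980698703], [0.6633162935290877, -0.23888288115685924], [0.37583345424688896, -0.278477080290035], [0.3608984983669684, -0.13032828749993813]] c [ 0.5111 -0.1854] len [0.1462 0.2902 0.1489 0.2856] ang [-1.4396 -3.0047  1.6713  0.1277]
matT [[0.6579561318527004, 0.2775584106000213], [0.6480619050934777, 0.12150459692300661], [0.4323092033886613, 0.13593748910083903], [0.4416704941380675, 0.293703752215271]] c [0.545  0.2072] len [0.1564 0.2162 0.158  0.2169] ang [-1.6341  3.0748  1.5115 -0.0745]
matS [[0.6611580280000124, 0.28324222853815684], [0.6507391594884607, 0.12778951737558852], [0.43379919683184043, 0.14222552233687985], [0.44775679336993823, 0.29889494892354085]] c [0.5484 0.213 ] len [0.1558 0.2174 0.1573 0.214 ] ang [-1.6377  3.0751  1.4819 -0.0732]
handle top [[ 0.521  -0.1573  0.098 ]
 [ 0.5292 -0.2204  0.098 ]] [[ 0.536  -0.2121  0.098 ]
 [ 0.5299 -0.1444  0.098 ]]
body top corners [[ 0.5763 -0.1319  0.046 ]
 [ 0.5907 -0.2278  0.046 ]
 [ 0.4713 -0.2416  0.046 ]
 [ 0.4602 -0.1465  0.046 ]]
mug [[ 0.7654 -0.0034  0.09  ]] cup [[ 0.6123 -0.4577  0.08  ]] ink [[0.5451 0.4443 0.085 ]]
```

```bash
python3 -m crank '[[2.4,2.6,0,0,0,0.095],[2.4,2.6,0,0,0,0.095],[2.4,2.6,0,0,0,0.095],[2.4,2.6,0,0,0,0.095],[2.4,2.6,0,0,0,0.095],[2.4,2.6,0,0,0,0.095],[2.4,2.6,0,0,0,0.095],[2.4,2.6,0,0,0,0.095]]' 8.78 30 && python3 -m crank '[[2.4,2.6,0,0,0,0.095],[2.4,2.6,0,0,0,0.095],[2.4,2.6,0,0,0,0.095],[2.4,2.6,0,0,0,0.095],[2.4,2.6,0,0,0,0.095],[2.4,2.6,0,0,0,0.095],[2.4,2.6,0,0,0,0.095],[0,0,0,0,0,0],[0,0,0,0,0,0],[0,0,0,0,0,0]]'
python3 - <<'E'
from h import *
np.set_printoptions(precision=4,suppress=True)
from scipy.spatial.transform import Rotation as R
s=ctrl.observe();print(s['eef_pos'],R.from_quat(np.roll(s['ee_rot'],-1)).as_matrix())
c=ctrl.get_calibration('wrist');cv2.imwrite('pics/w1.png',ctrl.read_camera('wrist'));print(c)
for q in('handle','block','dock'):
  for r in ctrl.outline_of('wrist',q)[:2]:
    ys,xs=np.where(r['region']);print(q,r['p'],r['location'],xs.min(),xs.max(),ys.min(),ys.max())
E
```

```text
t: 1.47
eef_pos: [0.3603, -0.3668, 0.2229]
ee_rot: [0.0, 0.866, 0.5, 0.0]
contact_force: [-0.1, -0.7, -0.2]
finger_gap: 0.0879
grip_force: 0.0
t: 2.3
eef_pos: [0.5272, -0.1865, 0.2225]
ee_rot: [-0.0, 0.657, 0.754, -0.0]
contact_force: [-0.5, -0.1, 0.2]
finger_gap: 0.0876
grip_force: 0.0
[ 0.5272 -0.1865  0.2225] [[-0.1358  0.9907 -0.0006]
 [ 0.9907  0.1358 -0.0004]
 [-0.0003 -0.0006 -1.    ]]
{'fx': 354.53212804984804, 'fy': 354.53212804984804, 'cx': 312.32007765945514, 'cy': 245.783370270037, 'D': array([-0.027,  0.   ,  0.   ,  0.   ,  0.   ]), 'R': array([[ 0.9907,  0.1359,  0.0004],
       [ 0.1307, -0.9535,  0.2716],
       [ 0.0373, -0.2691, -0.9624]]), 't': array([-0.4973, -0.2802,  0.3204])}
handle 0.84 [304.2, 222.1] 221 377 174 274
block 0.82 [305.7, 222.8] 220 377 175 274
block 0.74 [350.4, 424.6] 329 376 403 440
dock 0.61 [246.3, 188.7] 156 433 146 282
```

View pics/w1.png

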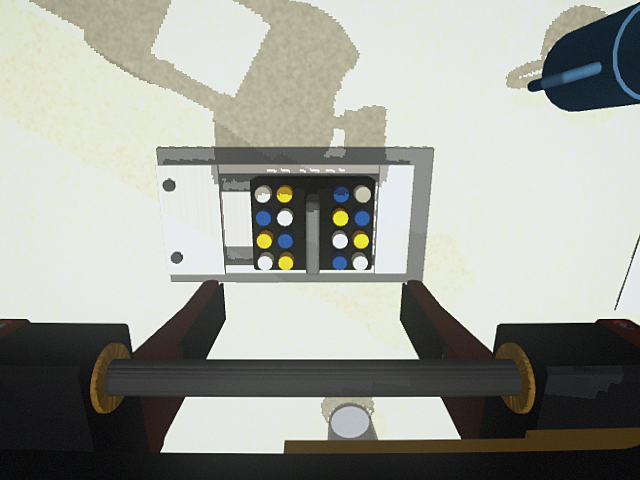

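The wrist view looks along dock x to the right. The handle top runs from column 306 to 318 and row 193 to 274, the dock's long edges are at rows 148 and 282, the keeper edge is near column 223 and the lip edge near 376.

```bash
python3 - <<'E'
from h import *
np.set_printoptions(precision=4,suppress=True)
c=ctrl.get_calibration('wrist')
P=ray(c,[(169,282),(430,282),(434,148),(157,148)],.006);print(P);d=np.roll(P,-1,0)-P;print(np.linalg.norm(d,axis=1),np.arctan2(d[:,1],d[:,0]),P.mean(0))
for z in(.098,):
  H=ray(c,[(306.5,274),(318.5,274),(318,195),(306.5,195)],z);print(H,H.mean(0))
im=cv2.imread('pics/w1.png')
print(im[265,295:330].mean(1).astype(int),im[265,295:330].shape)
a=np.array([np.cos(.133),np.sin(.133)])
for n,p,z in(('keeperedge',(223,225),.026),('lip',(376,225),.022),('bodyL',(251,225),.046),('bodyR',(375,225),.046)):
  print(n,(ray(c,[p],z)[0,:2]-[.5272,-.1865])@a)
E
```

```text
[[ 0.3745 -0.285   0.006 ]
 [ 0.6715 -0.2448  0.006 ]
 [ 0.6426 -0.0989  0.006 ]
 [ 0.3581 -0.1373  0.006 ]]
[0.2997 0.1487 0.2871 0.1486] [ 0.1345  1.7664 -3.0075 -1.46  ] [ 0.5117 -0.1915  0.006 ]
[[ 0.5267 -0.2201  0.098 ]
 [ 0.5369 -0.2187  0.098 ]
 [ 0.527  -0.1515  0.098 ]
 [ 0.5178 -0.1528  0.098 ]] [ 0.5271 -0.1858  0.098 ]
[ 51  48  48  55  49  52  51  51  48  49  51  84 112 123 130 131 131 131
 132 131 134 133 125 116  60  46  46  50  52  51  44  51  50  49  54] (35, 3)
keeperedge -0.09252260221985625
lip 0.0667634326046512
bodyL -0.05994582339196343
bodyR 0.06133462105103011
```

```bash
python3 -m crank '[[0,0.05,-3.5,0,0,0],[0,0,-3.5,0,0,0],[0,0,-3.5,0,0,0],[0,0,-2.5,0,0,0],[0,0,-1.5,0,0,0],[0,0,-0.8,0,0,0],[0,0,0,0,0,0],[0,0,0,0,0,0]]' && python3 -m crank '[[0,0,0,0,0,0],[0,0,0,0,0,0],[0,0,0,0,0,0],[0,0,0,0,0,0],[0,0,0,0,0,0],[0,0,0,0,0,0],[0,0,0,0,0,0],[0,0,0,0,0,0],[0,0,0,0,0,0],[0,0,0,0,0,0]]' 0.6 40
```

```text
t: 3.17
eef_pos: [0.5274, -0.1863, 0.0705]
ee_rot: [0.0, 0.657, 0.754, 0.0]
contact_force: [-0.5, 0.3, -0.1]
finger_gap: 0.0877
grip_force: 0.0
t: 4.0
eef_pos: [0.5274, -0.1857, 0.0696]
ee_rot: [-0.0, 0.657, 0.754, -0.0]
contact_force: [-0.8, 1.1, 0.4]
finger_gap: 0.0247
grip_force: 0.0
```

```bash
python3 -m crank '[[0,0,0,0,0,0],[0,0,0,0,0,0],[0,0,0,0,0,0],[0,0,0,0,0,0],[0,0,0,0,0,0]]' 0.6 40
```

```text
t: 4.42
eef_pos: [0.5273, -0.1857, 0.0696]
ee_rot: [-0.0, 0.657, 0.754, -0.0]
contact_force: [-0.4, -0.1, 0.1]
finger_gap: 0.0119
grip_force: 40.0
```

```bash
python3 -m crank '[[0,0,0.05,0,0,0],[0,0,0.07,0,0,0],[0,0,0,0,0,0],[0,0,0,0,0,0],[0,0,0,0,0,0]]'; python3 -m crank '[[-0.3,-0.04,0,0,0,0],[-0.3,-0.04,0,0,0,0],[-0.3,-0.04,0,0,0,0],[-0.3,-0.04,0,0,0,0],[-0.2,-0.03,0,0,0,0],[0,0,0,0,0,0],[0,0,0,0,0,0]]'
```

```text
t: 4.83
eef_pos: [0.5272, -0.1855, 0.0704]
ee_rot: [-0.0, 0.657, 0.754, -0.0]
contact_force: [-0.4, -0.0, -3.4]
finger_gap: 0.0116
grip_force: 40.0
t: 5.42
eef_pos: [0.5133, -0.1877, 0.0709]
ee_rot: [0.0, 0.657, 0.754, 0.0]
contact_force: [-1.7, -0.2, -4.5]
finger_gap: 0.0117
grip_force: 40.0
```

```bash
python3 -m crank '[[0,0,0,0,0,0],[0,0,0,0,0,0],[0,0,0,0,0,0]]'; python3 -m crank '[[-0.1,-0.013,0,0,0,0],[-0.1,-0.013,0,0,0,0],[-0.1,-0.013,0,0,0,0],[0,0,0,0,0,0],[0,0,0,0,0,0]]';  python3 -m crank '[[-0.1,-0.013,0,0,0,0],[0,0,0,0,0,0],[0,0,0,0,0,0]]'
```

```text
t: 5.67
eef_pos: [0.5135, -0.1875, 0.0708]
ee_rot: [-0.0, 0.657, 0.754, 0.0]
contact_force: [0.9, -0.1, -4.2]
finger_gap: 0.0123
grip_force: 40.0
t: 6.08
eef_pos: [0.5104, -0.188, 0.0708]
ee_rot: [0.0, 0.657, 0.754, 0.0]
contact_force: [0.1, 0.1, -3.8]
finger_gap: 0.0116
grip_force: 40.0
t: 6.33
eef_pos: [0.5094, -0.1881, 0.0709]
ee_rot: [0.0, 0.657, 0.754, 0.0]
contact_force: [-0.9, -0.4, -3.8]
finger_gap: 0.0118
grip_force: 40.0
```

```bash
python3 -m crank '[[-0.06,-0.008,0,0,0,0],[0,0,0,0,0,0],[0,0,0,0,0,0]]'
```

```text
t: 6.58
eef_pos: [0.5088, -0.1882, 0.0708]
ee_rot: [-0.0, 0.657, 0.754, -0.0]
contact_force: [0.8, -0.3, -3.4]
finger_gap: 0.0119
grip_force: 40.0
```

```bash
for i in 1; do python3 -m crank '[[-0.08,-0.01,0,0,0,0],[0,0,0,0,0,0],[0,0,0,0,0,0]]' | grep -E "eef|contact"; done
```

```text
eef_pos: [0.508, -0.1883, 0.0708]
contact_force: [-0.7, 0.5, -4.7]
```

```bash
python3 -m crank '[[-0.08,-0.01,0,0,0,0],[0,0,0,0,0,0],[0,0,0,0,0,0]]' | grep -E "eef|contact"
```

```text
eef_pos: [0.5072, -0.1884, 0.0708]
contact_force: [0.3, 0.8, -3.8]
```

```bash
python3 -m crank '[[-0.06,-0.008,0,0,0,0],[0,0,0,0,0,0],[0,0,0,0,0,0]]' | grep -E "eef|contact"
```

```text
eef_pos: [0.5066, -0.1885, 0.0708]
contact_force: [-0.2, -1.1, -3.9]
```

```bash
python3 -m crank '[[-0.07,-0.01,0,0,0,0],[0,0,0,0,0,0],[0,0,0,0,0,0]]' | grep -E "eef|contact"
```

```text
eef_pos: [0.5059, -0.1886, 0.0708]
contact_force: [0.5, 0.3, -3.7]
```

```bash
python3 -m crank '[[-0.05,-0.007,0,0,0,0],[0,0,0,0,0,0],[0,0,0,0,0,0]]' | grep -E "eef|contact"
```

```text
eef_pos: [0.5054, -0.1886, 0.0708]
contact_force: [-0.1, 0.3, -3.7]
```

```bash
python3 -m crank '[[-0.07,-0.009,0,0,0,0],[0,0,0,0,0,0],[0,0,0,0,0,0]]' | grep -E "eef|contact"
```

```text
eef_pos: [0.5047, -0.1887, 0.0708]
contact_force: [0.0, -0.4, -3.1]
```

```bash
python3 -m crank '[[-0.07,-0.009,0,0,0,0],[0,0,0,0,0,0],[0,0,0,0,0,0]]' | grep -E "eef|contact"
```

```text
eef_pos: [0.504, -0.1888, 0.0708]
contact_force: [0.2, -0.2, -4.1]
```

```bash
python3 -m crank '[[-0.07,-0.009,0,0,0,0],[0,0,0,0,0,0],[0,0,0,0,0,0]]' | grep -E "eef|contact"
```

```text
eef_pos: [0.5033, -0.1889, 0.0708]
contact_force: [0.3, 0.7, -4.1]
```

```bash
python3 -m crank '[[-0.07,-0.009,0,0,0,0],[0,0,0,0,0,0],[0,0,0,0,0,0]]' | grep -E "eef|contact"
```

```text
eef_pos: [0.5026, -0.189, 0.0708]
contact_force: [0.2, 0.2, -3.9]
```

```bash
python3 -m crank '[[-0.07,-0.009,0,0,0,0],[0,0,0,0,0,0],[0,0,0,0,0,0]]' | grep -E "eef|contact"
```

```text
eef_pos: [0.5022, -0.1891, 0.071]
contact_force: [1.6, -0.4, -4.0]
```

```bash
python3 -m crank '[[-0.05,-0.007,0,0,0,0],[0,0,0,0,0,0],[0,0,0,0,0,0]]' | grep -E "eef|contact"
```

```text
eef_pos: [0.5019, -0.1891, 0.0711]
contact_force: [3.6, -0.1, -3.9]
```

Contact with the buffer is clear (x force 3.6 N, tool stalling). I now tip about the toe in small steps.

```bash
python3 -m crank '[[0.01,0.001,0,0,0,0],[-0.073,-0.01,0.128,0.0017,-0.0124,0],[-0.073,-0.01,0.128,0.0017,-0.0124,0],[0,0,0,0,0,0],[0,0,0,0,0,0]]' | grep -E "eef|ee_rot|contact"
```

```text
eef_pos: [0.5002, -0.1894, 0.0737]
ee_rot: [0.009, 0.657, 0.754, 0.01]
contact_force: [3.9, 0.3, -3.6]
```

```bash
python3 -m crank '[[-0.07,-0.01,0.128,0.0017,-0.0124,0],[-0.07,-0.01,0.128,0.0017,-0.0124,0],[-0.07,-0.01,0.128,0.0017,-0.0124,0],[0,0,0,0,0,0],[0,0,0,0,0,0]]' | grep -E "eef|ee_rot|contact"
```

```text
eef_pos: [0.4979, -0.1897, 0.0774]
ee_rot: [0.021, 0.657, 0.753, 0.024]
contact_force: [5.1, 0.8, -4.2]
```

```bash
python3 -m crank '[[-0.072,-0.01,0.122,0.0017,-0.0124,0],[-0.072,-0.01,0.122,0.0017,-0.0124,0],[0,0,0,0,0,0],[0,0,0,0,0,0]]' | grep -E "eef|ee_rot|contact"
```

```text
eef_pos: [0.4964, -0.1899, 0.0798]
ee_rot: [0.029, 0.657, 0.753, 0.033]
contact_force: [2.9, 0.5, -3.9]
```

```bash
python3 -m crank '[[-0.078,-0.01,0.122,0.0017,-0.0124,0],[-0.078,-0.01,0.122,0.0017,-0.0124,0],[-0.078,-0.01,0.122,0.0017,-0.0124,0],[0,0,0,0,0,0],[0,0,0,0,0,0]]' | grep -E "eef|ee_rot|contact"
```

```text
eef_pos: [0.494, -0.1902, 0.0834]
ee_rot: [0.041, 0.656, 0.752, 0.047]
contact_force: [3.7, 0.4, -3.1]
```

```bash
python3 -m crank '[[0.1,0.013,0,0,0,0],[0.15,0.02,0,0,0,0],[0.2,0.027,0,0,0,0],[0.2,0.027,0,0,0,0],[0,0,0,0,0,0],[0,0,0,0,0,0]]' | grep -E "eef|ee_rot|contact"
python3 - <<'E'
from h import *
im=ctrl.read_camera('wrist');cv2.imwrite('pics/w2.png',im[100:340,100:500])
E
```

```text
eef_pos: [0.5005, -0.1892, 0.083]
ee_rot: [0.041, 0.656, 0.752, 0.047]
contact_force: [-0.5, 0.6, -3.8]
```

View pics/w2.png

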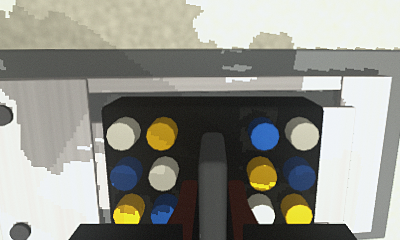

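The block sits squarely in the fingers, with its tongue (crop column about 340–355) showing on top of the lip. The forces are free.

```bash
python3 -m crank '[[0.25,0.034,0.02,0,0,0],[0.25,0.034,0.02,0,0,0],[0.25,0.034,0.02,0,0,0],[0.25,0.034,0.02,0,0,0],[0.25,0.034,0.02,0,0,0],[0,0,0,0,0,0],[0,0,0,0,0,0]]' | grep -E "eef|ee_rot|contact"
```

```text
eef_pos: [0.5133, -0.1875, 0.0843]
ee_rot: [0.041, 0.656, 0.752, 0.047]
contact_force: [-0.7, -0.8, -4.1]
```

```bash
python3 -m crank '[[0.25,0.034,0.02,0,0,0],[0.25,0.034,0.02,0,0,0],[0.25,0.034,0.02,0,0,0],[0.25,0.034,0.02,0,0,0],[0.25,0.034,0.02,0,0,0],[0,0,0,0,0,0],[0,0,0,0,0,0]]' | grep -E "eef|ee_rot|contact"
```

```text
eef_pos: [0.5258, -0.1858, 0.0853]
ee_rot: [0.041, 0.656, 0.752, 0.047]
contact_force: [-0.3, 0.4, -3.5]
```

```bash
python3 -m crank '[[0.25,0.034,0.04,0,0,0],[0.25,0.034,0.04,0,0,0],[0.25,0.034,0.04,0,0,0],[0.15,0.02,0.04,0,0,0],[0,0,0,0,0,0],[0,0,0,0,0,0]]' | grep -E "eef|ee_rot|contact"; python3 -m crank '[[0,0,0.2,0,0,0],[0,0,0.4,0,0,0],[0,0,0.8,0,0,0],[0,0,1.2,0,0,0],[0,0,1.5,0,0,0],[0,0,1.5,0,0,0],[0,0,1.5,0,0,0],[0,0,1.5,0,0,0],[0,0,1,0,0,0],[0,0,0.4,0,0,0],[0,0,0,0,0,0]]' - 45| grep -E "eef|ee_rot|contact"
```

```text
eef_pos: [0.5348, -0.1846, 0.0869]
ee_rot: [0.041, 0.656, 0.752, 0.047]
contact_force: [0.1, -0.3, -3.4]
eef_pos: [0.5353, -0.1849, 0.189]
ee_rot: [0.043, 0.656, 0.752, 0.048]
contact_force: [0.3, 0.7, -4.1]
```

```bash
python3 -m crank '[[0.1,0.8,0,0,0,0],[0.1,1.6,0,-0.0017,0.0124,0],[0.1,2.2,0,-0.0017,0.0124,0],[0.1,2.4,0,-0.0017,0.0124,0],[0.1,2.4,0,-0.0017,0.0124,0],[0.1,2.4,0,-0.0017,0.0124,0],[0.1,2.4,0,-0.0017,0.0124,0],[0.1,2.4,0,-0.0017,0.0124,0],[0.1,2.4,0,-0.0017,0.0124,0],[0.1,2.4,0,-0.0017,0.0124,0],[0.1,2.4,0,-0.0017,0.0124,0]]' | grep -E "eef|ee_rot|contact"; python3 -m crank '[[0,2.4,0,0,0,0],[0,2.4,0,0,0,0],[0,2.4,0,0,0,0],[0,2.4,0,0,0,0],[0.1,2.2,0,0,0,0],[0,1.6,0,0,0,0],[0,1.4,0,0,0,0],[0,0.8,0,0,0,0],[0,0,0,0,0,0],[0,0,0,0,0,0],[0,0,0,0,0,0]]' | grep -E "t:|eef|ee_rot|contact"
python3 - <<'E'
from h import *
cv2.imwrite('pics/t2.png',cv2.resize(ctrl.read_camera('top')[150:350,130:490],None,fx=2.2,fy=2.2,interpolation=3))
im=ctrl.read_camera('scene');cv2.imwrite('pics/s2.png',cv2.resize(im[180:400,320:560],None,fx=2.5,fy=2.5,interpolation=3))
E
```

```text
eef_pos: [0.545, 0.0552, 0.1855]
ee_rot: [-0.001, 0.657, 0.754, -0.001]
contact_force: [0.4, -0.8, -3.6]
t: 15.88
eef_pos: [0.5467, 0.2085, 0.1868]
ee_rot: [0.0, 0.657, 0.754, -0.0]
contact_force: [0.4, -0.4, -3.3]
```

View pics/s2.png

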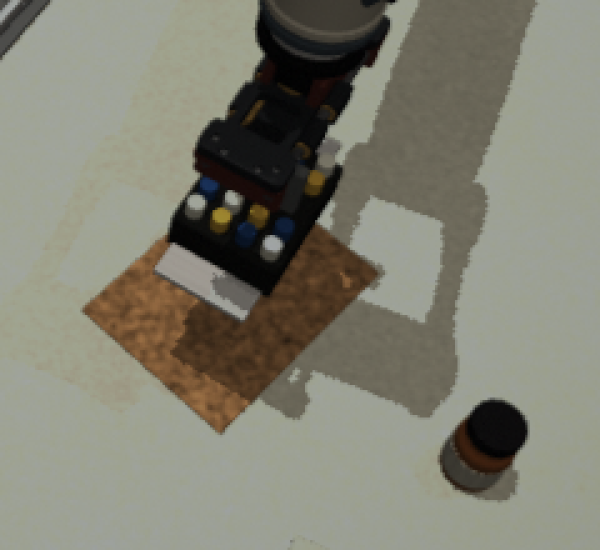

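The block hangs level above the mat, with the jar well clear. I lower it now.

```bash
python3 -m crank '[[0,0.1,-0.6,0,0,0],[0,0,-1.5,0,0,0],[0,0,-1.8,0,0,0],[0,0,-1.8,0,0,0],[0,0,-1.8,0,0,0],[0,0,-1.5,0,0,0],[0,0,-1.2,0,0,0],[0,0,-0.7,0,0,0],[0,0,-0.4,0,0,0],[0,0,0,0,0,0],[0,0,0,0,0,0]]' | grep -E "eef|ee_rot|contact"; python3 -m crank '[[0,0,-0.1,0,0,0],[0,0,-0.1,0,0,0],[0,0,-0.1,0,0,0],[0,0,0,0,0,0],[0,0,0,0,0,0]]' | grep -E "eef|ee_rot|contact"
```

```text
eef_pos: [0.5471, 0.2104, 0.0747]
ee_rot: [0.0, 0.657, 0.754, 0.0]
contact_force: [-0.0, 0.3, -3.5]
eef_pos: [0.5467, 0.2104, 0.0711]
ee_rot: [0.0, 0.657, 0.754, 0.0]
contact_force: [0.1, -0.4, -3.8]
```

```bash
python3 -m crank '[[0,0,-0.1,0,0,0],[0,0,-0.1,0,0,0],[0,0,0,0,0,0],[0,0,0,0,0,0]]' | grep -E "eef|ee_rot|contact"; python3 -m crank '[[0,0,-0.05,0,0,0],[0,0,-0.05,0,0,0],[0,0,0,0,0,0],[0,0,0,0,0,0]]' | grep -E "eef|ee_rot|contact"
```

```text
eef_pos: [0.5466, 0.2103, 0.0688]
ee_rot: [-0.0, 0.657, 0.754, -0.0]
contact_force: [0.0, 0.5, -3.3]
eef_pos: [0.5467, 0.2103, 0.0679]
ee_rot: [-0.0, 0.657, 0.754, -0.0]
contact_force: [-0.8, 0.3, -3.8]
```

```bash
python3 -m crank '[[0,0,-0.06,0,0,0],[0,0,0,0,0,0],[0,0,0,0,0,0]]' | grep -E "eef|ee_rot|contact"; python3 -m crank '[[0,0,-0.05,0,0,0],[0,0,0,0,0,0],[0,0,0,0,0,0]]' | grep -E "eef|ee_rot|contact"
```

```text
eef_pos: [0.5468, 0.2104, 0.0676]
ee_rot: [0.0, 0.657, 0.754, 0.0]
contact_force: [-0.6, -0.2, -2.1]
eef_pos: [0.5468, 0.2104, 0.0676]
ee_rot: [0.0, 0.657, 0.754, 0.0]
contact_force: [-2.3, -1.0, 1.8]
```

The mat now carries the block, so I release and retreat.

```bash
python3 -m crank '[[0,0,0,0,0,0],[0,0,0,0,0,0],[0,0,0,0,0,0],[0,0,0,0,0,0],[0,0,0,0,0,0],[0,0,0,0,0,0],[0,0,0,0,0,0]]' 6 && python3 -m crank '[[0,0,0.5,0,0,0],[0,0,1,0,0,0],[0,0,2,0,0,0],[0,0,3,0,0,0],[0,0,3,0,0,0],[0,0,3,0,0,0],[0,0,2,0,0,0],[0,0,0.5,0,0,0],[0,0,0,0,0,0],[0,0,0,0,0,0]]'
python3 - <<'E'
from h import *
c=ctrl.get_calibration('wrist');im=ctrl.read_camera('wrist');cv2.imwrite('pics/w3.png',im)
for r in ctrl.outline_of('wrist','block')[:1]:print(r['p'],r['location'])
for n in('top','scene'):
  ctrl.read_camera(n);C=ctrl.get_calibration(n)
  for q,z in(('mug_c',.043),('ink_c',.043),('cup_c',.043)):
    for r in ctrl.outline_of(n,q)[:1]:print(n,q,r['location'],ray(C,[r['location']],z)[0,:2])
E
```

```text
t: 19.07
eef_pos: [0.5467, 0.2104, 0.0668]
ee_rot: [0.0, 0.657, 0.754, 0.0]
contact_force: [0.3, 0.2, -0.4]
finger_gap: 0.0547
grip_force: 0.0
t: 19.9
eef_pos: [0.5466, 0.2103, 0.2161]
ee_rot: [-0.0, 0.657, 0.754, -0.0]
contact_force: [-0.8, -0.3, -1.0]
finger_gap: 0.06
grip_force: 0.0
0.74 [312.1, 222.4]
top mug_c [313.0, 186.5] [ 0.77171231 -0.00518525]
top ink_c [372.9, 275.0] [ 0.50491237 -0.18561411]
top cup_c [458.1, 238.5] [ 0.61682815 -0.44790281]
scene mug_c [275.8, 292.2] [ 0.75770529 -0.00233761]
scene ink_c [514.0, 358.5] [0.54786173 0.45117776]
scene cup_c [192.6, 153.5] [ 0.61210784 -0.44260737]
```

View pics/w3.png

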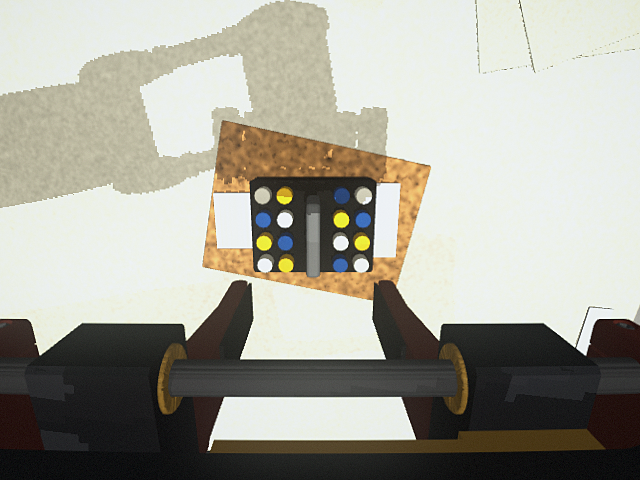

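The block stands flat near the mat's centre and the bystanders have not moved (the top camera's ink_c hit is a false detection on the dock). I hand it in.

```bash
python3 -c "
from bench import ctrl
print(ctrl.finish_job())"
```

```text
the job is handed in; nothing more can be done
None
```

The marker block was tipped out over the lip, drawn clear of the dock, stood upright near the centre of the cork mat and let go, and the job is handed in. No verdict came back. The highest force I read against the dock was about 5 N, and the mug, jar and cup appear unmoved.

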